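# Press a finishing roller into the wear gauge

## Robot

A 7-joint arm with a two-finger parallel gripper is mounted at the origin on the work surface. World frame = base frame: x ahead of the robot, y to its left, z up, the work surface at z = 0. Lengths are in mm, angles in degrees, forces in N, time in s.
With the tool pointing down it reaches from about 400 to 875 mm from the base axis. Payload 6.5 kg.
Tool frame: the origin (TCP) lies at the very end of the fingers, on their centre line; the grasp point (between the pads) lies 19 mm behind it (manip.hold_point_z is the distance from the TCP to the grasp point, in mm); z points along the fingers, y is the line along which they close (so a half turn about z gives the same grasp; the last joint's range is limited). The gripper opens to 88 mm and grips with 3 to 60 N. Pads are 18 mm wide; open, the fingers measure 123 mm over their backs; the gripper's body (75 mm by 187 mm) begins 45 mm behind the grasp point.
Start: joints at [-69.74, 30.733, -0.252, 88.115, 0.149, 61.152, -4.079], TCP at [264.92, 593.555, 238.716] pointing down, gripper open.
Joint ranges: [-154.64, 154.64], [-21.42, 123.67], [-72.66, 72.17], [13.99, 137.28], [-74.86, 254.86], [10.95, 109.41], [-158.01, 158.01]. Speed limits (degrees/s): [136.94, 136.94, 180, 180, 180, 180, 180].

## Interface

Orientations are given as [roll, pitch, yaw] about the fixed x, y, z axes, in that order (R = Rz(yaw) Ry(pitch) Rx(roll)).
In Python, from workcell import manip gives the robot as it stands.
- The arm moves only by the tool servo_tool, never from a script. Its argument "plan" is a list that holds one entry, the list of rows, each a list of 4 numbers: the shift along the tool's x, y, z normalised to -1 to 1, where 1 is 0.15 m, then the turn about the tool's z normalised to -1 to 1, where 1 is 90 degrees. In form: [[[x, y, z, roll], ...]]. A call has 1 to 10 rows; each row is the pose to reach, as a shift and turn from the pose commanded when the call began, along the tool's axes at that moment; what a row does not reach only later rows make up. A row lasts 1/12 s, in which the tool goes at most 41.7 mm and 7.16 degrees, less where a joint would pass 70% of its speed; a pose out of reach is approached as far as the arm can. A call with a number of a shift or a turn outside -1 to 1 is refused whole. A call with a gripper value outside its range is refused whole. "claw" is the finger opening in mm, from 0 to 88.1, set as the call begins (left out, the last holds). The fingers move at their own pace and stop on an object; "squeeze" is the grip in N (left out, the last holds). Time passes only in rows, so rows that repeat a pose let the fingers close. It gives the time, the measured TCP pose, the force, the opening and the grip force at its end, in the units of the state.
- manip.read_state(): the state, without advancing time (a new reading comes with each control period).
- manip.grab_frame(name): name is "scene" or "top"; returns a dict with "img" (384x512x3 uint8, red, green, blue), "z_map" (384x512 float32, mm along the optical axis (not along the pixel's ray), 0 where there is no reading), "K" (3x3 intrinsics, pixels), "R" (3x3) and "t" (3): a world point X has camera coordinates R X + t. Camera axes: x right, y down, z forward; pixel columns grow to the right and rows downward; lengths in mm; the calibration is good to about 2 mm. A picture is of the moment at which its call begins.
- manip.hand_in(): hands the job in; it is judged then, once.
Trained networks look in the newest picture that a camera, given by its name, has taken for a name from the list of things; names that differ only in an ending like _2 or _b are one class to them, and where a whole thing is asked for, a point or a joint stands for the part that bears it (a point fixed in the world has none). Each returns a list of dicts, best first, with "p" (0 to 1); they miss things now and then, are a little off and sometimes report something else, mostly with a low value. They report only what shows in the picture. A call takes as long as a camera call. They do not tell look-alikes from the thing itself.
- manip.masks_of(camera, label): "region" (384x512 bool, what is visible of it) and "bbox" ([left, top, right, bottom] in pixels, round what is visible of it).
The state is a dict: "clock": time; "q": joint angles; "dq": joint speeds; "joint_torque": joint torques, N m; "tcp_pos": TCP position; "tool_rot": TCP orientation; "ft_force": force on the tool from outside, world axes, zero at the start; "wrist_torque": the same for the moment, N m; "opening": finger opening in mm; "grip_force": force on a finger pad.
Only numpy, scipy, OpenCV 4.12 (cv2) and the standard library are available. Lean on these libraries where they do the work, as an engineer would, in place of code of your own. Each camera call takes 0.05 s, during which the arm holds its last target. There are 200 camera calls.

## Task

Take the rubber roller from its wooden stand, turn it so that its spindle end faces the gauge's post, and lay it centred in the sprung V rest of the wear gauge, settled squarely so that both sides of the V bear it. Press it down with the gripper until the rest has sunk about half of its 12 mm travel, and finish while still holding it pressed there: the last pose must not let go or draw back. Leave the other things on the bench where they are and never let the roller touch the table top.

Things in the scene. Friction and masses are not known exactly. Their poses are not given: they have to be found in the camera images.
- roller: the roller: plain black rubber cylinder, 40 mm diameter, 130 mm long, about 0.3 kg, with a thin steel spindle (12 mm diameter, 30 mm long) sticking out of ONE end only. Origin on its axis at the middle of the rubber; its x axis runs along the cylinder towards the spindle. It starts lying level on the wooden stand, its axis 33 mm above the table
- roller_spindle (a point): free end of the roller's spindle, on the axis, 95 mm from the roller's origin
- stand: low wooden storage stand, fixed: two cross bars (16 x 60 mm, 12 mm high) 90 mm apart with dowel chocks against rolling; between them (74 mm clear) only a 4 mm strip, so fingers can straddle the middle of the roller. Origin on the table under its centre, x along the roller that lies on it
- gauge: the wear gauge, fixed to the bench: grey base plate 215 x 80 mm, 12 mm thick, carrying the sprung V rest and, at its +x end, a dark post (20 x 36 mm, near face 115 mm from the origin, top with a round dial 106 mm above the table). Origin on the table directly below the middle of the V rest; x axis along the V, towards the post
- rest_seat (a point): where the middle of the roller's axis lies when seated in the V: 80 mm above the table with the rest unpressed, sinking with it. x along the V towards the post, y across, z up. The V has cheeks 14 mm long centred 45 mm either side of this point along x (76 mm clear between them for fingers; a bar 40 mm below); they slope 45 degrees, their tops 6 mm below this point
- rest (a joint): how far the sprung V rest is pressed down (m): 0 up, 0.012 bottomed. It starts to sink at about 5 N (the roller's weight alone does not move it) and takes about 0.8 N more for each mm
- cement_can: bystander, loose: tin, 84 mm across, 110 mm tall; leave where it is
- hammer: bystander, loose: hammer lying down; leave where it is
- heel: bystander, loose: black rubber shoe heel, about 48 mm, 20 mm thick; leave where it is
- polish_jar: bystander, loose: amber glass jar, 54 mm across, 55 mm tall; leave where it is
- brush: bystander, loose: brush lying down; leave where it is
- glue_bottle: bystander, loose: white bottle, 60 mm across, 170 mm tall; leave where it is
- sanding_sleeve: bystander, loose: rust-red ring standing on end, 64 mm across, 60 mm tall; leave where it is
- wooden_plug: bystander, loose: turned wooden plug, 60 mm across, 50 mm tall; leave where it is
Not all that is in view belongs to the job. There is more than one size of the gauge; the one meant has the size given above. There is more than one size of the roller; the job needs the smaller.

How it is judged:
By the outcome, as a careful person would: the job done as asked, in the order asked, and still so for the second after the job is handed in, while the arm keeps its last pose, push and grip.
It also fails if it takes over 48 s, if anything falls off the work surface, if the arm or the gripper's body presses on something with over 40 N, if the wrist force passes 120 N, or if a joint passes its speed limit or range.

## Working session

There is one attempt and no reset: what is moved stays moved. The work goes in short steps, Python scripts to look and compute and a tool call to move; the robot and the scene stay as the last step left them, time stands still between calls to the robot, and variables do not carry over. Pictures are saved under pics/ and viewed, at most 10 in all, crops included, and the job is handed in when it is done.

Besides the shell and the picture viewer there is one more tool, called after ">>>" as name([rows], argument=value, ...), one row to a line, values as JSON. servo_tool: Moves the arm, as the interface text tells. Its arguments: {"type":"object","properties":{"plan":{"type":"array","items":{"type":"array","items":{"type":"array","items":{"type":"number","minimum":-1,"maximum":1}}}},"claw":{"type":"number"},"squeeze":{"type":"number"}},"required":["plan"]}

```bash
mkdir -p pics; cat > h.py <<'E'
import numpy as np, cv2
from workcell import manip
def pts(f):
    z=f["z_map"].astype(float);K=f["K"];v,u=np.mgrid[:z.shape[0],:z.shape[1]]
    c=np.stack([(u-K[0,2])/K[0,0]*z,(v-K[1,2])/K[1,1]*z,z],-1)
    w=(c-f["t"])@f["R"]; w[z<=0]=np.nan
    return w
def save(n,img): cv2.imwrite(n,cv2.cvtColor(img,cv2.COLOR_RGB2BGR))
E
python3 - <<'E'
from h import *
S={}
for c in("top","scene"):
    f=manip.grab_frame(c); S[c]=f["img"]; w=pts(f); np.savez(c+".npz",w=w,**f)
    print(c,"cam",-f["R"].T@f["t"])
    for l in("roller","gauge","stand"):
        for m in manip.masks_of(c,l):
            r=m["region"]; p=w[r]; print(c,l,round(m["p"],2),np.round(m["bbox"]),np.round(np.nanmedian(p,0)),np.round(np.nanpercentile(p[:,2],98)),r.sum())
save("pics/a.png",S["top"]);save("pics/b.png",S["scene"])
s=manip.read_state();print(s)
E
```

```text
top cam [ 312.65217513   23.64477476 1158.8748489 ]
top roller 0.67 [182. 182. 212. 231.] [555. 163.  50.] 56.0 533
top roller 0.6 [144. 249. 176. 325.] [310. 275.  50.] 58.0 1334
top gauge 0.64 [250. 186. 323. 232.] [ 532. -116.   15.] 109.0 1712
top gauge 0.55 [274. 259. 321. 283.] [ 336. -134.   11.] 75.0 847
top gauge 0.24 [362. 165. 387. 190.] [ 629. -420.   39.] 63.0 387
top stand 0.61 [184. 193. 214. 230.] [582. 163.  12.] 17.0 48
scene cam [1330.29096672  -55.64035402 1116.39812714]
scene roller 0.7 [304. 115. 322. 165.] [339. 277.  48.] 57.0 646
scene roller 0.63 [280. 180. 314. 216.] [572. 166.  46.] 54.0 518
scene roller 0.59 [180. 182. 215. 202.] [ 525. -151.   40.] 72.0 378
scene gauge 0.88 [177. 178. 243. 220.] [ 548. -103.   13.] 107.0 1660
scene gauge 0.83 [179. 146. 219. 167.] [ 345. -124.    9.] 72.0 618
scene gauge 0.33 [120. 259. 210. 287.] [ 773. -220.   22.] 27.0 972
{'clock': 0.4, 'q': array([-69.74356594,  30.73908255,  -0.24999695,  88.1233352 ,
         0.14908506,  61.15129123,  -4.07922336]), 'dq': array([-0.03838937, -0.1582846 ,  0.0664715 , -0.050608  ,  0.02232851,
       -0.14492859, -0.02523829]), 'joint_torque': array([-1.37023741e-03, -5.70299006e+01,  9.88654755e-01, -2.51561540e+01,
       -5.62628580e-02,  1.31687627e-02,  1.07615363e-04]), 'tcp_pos': array([264.87944547, 593.48094559, 238.59694373]), 'tool_rot': array([-1.79986841e+02,  3.73132480e-03,  1.55951180e+02]), 'ft_force': array([ 0.31354455, -0.03334306, -0.1978721 ]), 'wrist_torque': array([0.01407314, 0.01766623, 0.02296971]), 'grip_force': 0.0, 'opening': 88.01975985516421}
```

View pics/a.png

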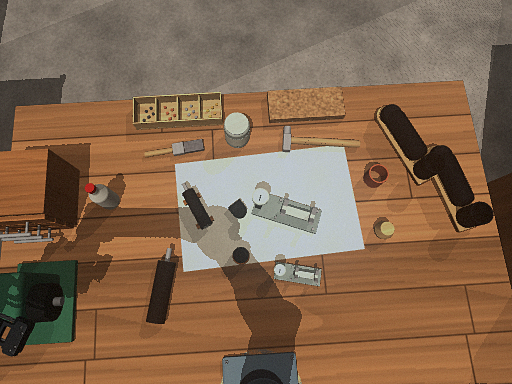

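View pics/b.png

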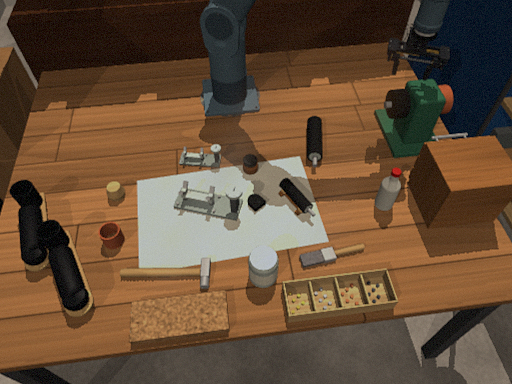

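The top view shows two rollers: a small one at (197,206) on the wooden stand, and a larger one at (160,287). It also shows two gauges: a big one at (287,210) and a small one at (298,271). By size the job needs the roller at (197,206) and the gauge at (287,210). I'll confirm both in a crop and measure them.

```bash
python3 - <<'E'
from h import *
from scipy.optimize import least_squares
T=np.load("top.npz");S=np.load("scene.npz")
a=cv2.resize(T["img"][160:250,170:340],None,fx=4.5,fy=4.5,interpolation=cv2.INTER_CUBIC)
save("pics/c.png",a)
def near(w,c,r,z0,z1):
    p=w.reshape(-1,3);return p[(np.hypot(p[:,0]-c[0],p[:,1]-c[1])<r)&(p[:,2]>z0)&(p[:,2]<z1)]
def pca(p):
    m=p[:,:2].mean(0);u=np.linalg.svd(p[:,:2]-m)[2][0];t=(p[:,:2]-m)@u
    return m,np.degrees(np.arctan2(u[1],u[0])),t.min(),t.max()
for n,D in(("top",T),("scene",S)):
    w=D["w"]
    print(n,"table",np.nanmedian(w[...,2][np.abs(w[...,2])<8]))
    for c in((557,163),(320,275)):
        p=near(w,c,125,22,70)
        m,ang,_,_=pca(p)
        def f(x): # cylinder fit
            u=np.array([np.cos(x[2]),np.sin(x[2])]);d=(p[:,:2]-x[:2])@np.array([-u[1],u[0]])
            return np.hypot(d,p[:,2]-x[3])-x[4]
        r=least_squares(f,[*m,np.radians(ang),33,20],loss="soft_l1",f_scale=1.5).x
        u=np.array([np.cos(r[2]),np.sin(r[2])]);t=(p[:,:2]-r[:2])@u;h=p[:,2]
        print("roller",np.round(m),"fit",np.round([*r[:2],np.degrees(r[2])%360,r[3],r[4]],1),"u",u,len(p))
        for k in np.arange(-110,111,10):
            q=h[(t>=k)&(t<k+10)]
            if len(q): print((int(k),len(q),round(float(np.median(q)))),end=" ")
        print()
    for (l,z0,z1) in(("post",90,115),("cheek",66,82),("base",8,17)):
        p=near(w,(530,-115),150,z0,z1); print(l,len(p),np.round(p.mean(0),1),np.round(pca(p)[1:],1))
    p=near(w,(530,-115),150,8,17).astype(np.float32);print(cv2.minAreaRect(p[:,:2]))
    p=near(w,(530,-115),150,60,85);u=pca(p);print(u); 
    c=cv2.minAreaRect(p[:,:2].astype(np.float32));print(c)
    np.save(n+"_ch.npy",p)
E
```

```text
top table 0.6798624581122377
roller [559. 160.] fit [910.  348.7 207.7  31.3  21.3] u [-0.88504558 -0.46550437] 577

roller [314. 276.] fit [184.6 307.2 168.4  27.8  27.3] u [-0.97965484  0.20068978] 1241
(-110, 65, 51) (-100, 67, 52) (-90, 67, 51) (-80, 69, 52) (-70, 67, 51) (-60, 68, 51) (-50, 67, 51) (-40, 9, 52) 
post 236 [566.9 -35.6 107.1] [177.8 -26.6  25.5]
cheek 91 [ 522.3 -152.4   71.1] [-110.7  -52.6   51.6]
base 996 [ 528.7 -120.    12.6] [  71.3 -108.7  145.4]Traceback (most recent call last):
  File "<stdin>", line 29, in <module>
cv2.error: OpenCV(4.12.0) /io/opencv/modules/imgproc/src/convhull.cpp:143: error: (-215:Assertion failed) total >= 0 && (depth == CV_32F || depth == CV_32S) in function 'convexHull'
```

View pics/c.png

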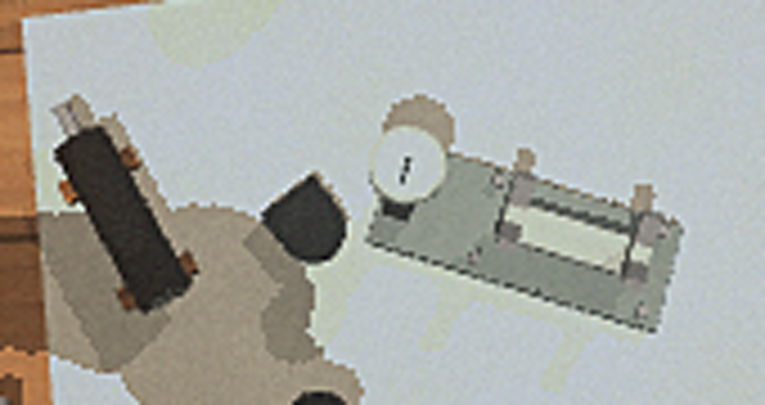

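The crop confirms the small roller at top pixel (197,206). It lies on the stand with its spindle up-left, towards +x. It also confirms the 215 mm gauge, with its dial post at the left end (+y). Next I'll fix the fit.

```bash
cat > m.py <<'E'
from h import *
from scipy.optimize import least_squares
def near(w,c,r,z0,z1):
    p=w.reshape(-1,3);return p[(np.hypot(p[:,0]-c[0],p[:,1]-c[1])<r)&(p[:,2]>z0)&(p[:,2]<z1)]
def pca(p):
    m=p[:,:2].mean(0);u=np.linalg.svd(p[:,:2]-m)[2][0];return m,u
def roller(w,c,z0,z1,zc):
    p=near(w,c,100,z0,z1);m,u=pca(p);a0=np.arctan2(u[1],u[0]);n0=np.array([-u[1],u[0]])
    def f(x):
        n=np.array([-np.sin(a0+x[0]),np.cos(a0+x[0])]);return np.hypot((p[:,:2]-m-n0*x[1])@n,p[:,2]-x[2])-20
    x=least_squares(f,[0,0,zc],loss="soft_l1",f_scale=1.).x
    u=np.array([np.cos(a0+x[0]),np.sin(a0+x[0])]);o=m+n0*x[1];t=(p[:,:2]-o)@u
    print("axis ang",round(np.degrees(a0+x[0]),1),"zc",round(x[2],1),"t",np.round(np.percentile(t,[1,99]),1),"mid",np.round(o+u*np.percentile(t,[1,99]).mean(),1),len(p),"res",np.abs(f(x)).mean())
    return o,u
E
python3 - <<'E'
from m import *
for n in("top","scene"):
    D=np.load(n+".npz");w=D["w"];print(n)
    o,u=roller(w,(557,163),42,60,33)
    p=near(w,o,140,25,60);t=(p[:,:2]-o)@u;d=(p[:,:2]-o)@[-u[1],u[0]]
    print("profile",[(int(k),int(((t>=k)&(t<k+6)).sum()),round(float(np.nanmedian(p[(t>=k)&(t<k+6),2])))) for k in range(-120,121,6) if ((t>=k)&(t<k+6)&(abs(d)<25)).any()])
    q=near(w,(530,-115),140,66,80);q=q[np.hypot(q[:,0]-567,q[:,1]+36)>35]
    cl,lab,cen=cv2.kmeans(q[:,:2].astype(np.float32),4,None,(3,50,.1),10,0)[0:3]
    for k in range(4):print("cheek",np.round(q[lab[:,0]==k].mean(0),1),(lab==k).sum(), np.round(q[lab[:,0]==k][:,2].max()))
    b=near(w,(530,-115),150,9,16).astype(np.float32);r=cv2.minAreaRect(np.ascontiguousarray(b[:,:2]));print("base",r,len(b))
    p=near(w,(567,-36),40,100,112);print("dial",p.mean(0))
    # heel and clutter heights
    p=near(w,(540,80),60,12,40);print("heel",p.mean(0), len(p))
    g=near(w,(545,0),400,60,400);print("tall",[(tuple(k),) for k in np.unique(np.round(g[:,:2]/60)*60,axis=0).astype(int)] if n=="top" else "")
E
```

```text
top
axis ang -153.5 zc 33.1 t [-65.4  64.2] mid [558.3 164.1] 466 res 1.4870395544767097
profile [(-96, 6, 39), (-90, 6, 37), (-84, 7, 38), (-78, 7, 41), (-72, 4, 41), (-66, 22, 50), (-60, 24, 50), (-54, 20, 49), (-48, 24, 50), (-42, 23, 49), (-36, 23, 50), (-30, 20, 51), (-24, 22, 49), (-18, 27, 49), (-12, 23, 50), (-6, 23, 49), (0, 23, 51), (6, 23, 51), (12, 25, 50), (18, 25, 50), (24, 22, 49), (30, 23, 50), (36, 24, 51), (42, 25, 50), (48, 25, 50), (54, 23, 50), (60, 36, 46)]
cheek [ 518.9 -102.1   70.9] 22 77.0
cheek [ 486.  -185.9   71.7] 22 78.0
cheek [ 557.2 -117.3   71.3] 23 77.0
cheek [ 525.1 -201.5   70.3] 24 75.0
base ((555.9325561523438, -111.21525573730469), (249.97410583496094, 160.7063446044922), 67.86198425292969) 906
dial [567.3726431  -35.69771912 107.18258718]
heel [546.22819043  48.81102962  21.29259692] 185
tall [((np.int64(360), np.int64(-120)),), ((np.int64(360), np.int64(-60)),), ((np.int64(360), np.int64(300)),), ((np.int64(480), np.int64(-180)),), ((np.int64(540), np.int64(-180)),), ((np.int64(540), np.int64(-120)),), ((np.int64(540), np.int64(-60)),), ((np.
[... 415 characters left out ...]
, 49), (-48, 19, 47), (-42, 20, 49), (-36, 21, 48), (-30, 22, 48), (-24, 19, 49), (-18, 18, 48), (-12, 19, 48), (-6, 18, 48), (0, 22, 47), (6, 21, 47), (12, 17, 48), (18, 22, 48), (24, 20, 46), (30, 24, 48), (36, 22, 48), (42, 19, 48), (48, 26, 48), (54, 23, 47), (60, 35, 36), (66, 5, 38), (72, 9, 36), (78, 6, 35), (84, 7, 35), (90, 5, 34)]
cheek [ 528.3 -198.6   69.3] 13 74.0
cheek [ 563.1 -114.6   71.1] 12 76.0
cheek [ 487.4 -182.8   69.1] 12 72.0
cheek [ 520.5 -101.3   69.9] 13 74.0
base ((544.3381958007812, -98.15184020996094), (257.7414855957031, 94.7837905883789), 73.44830322265625) 629
dial [571.1448591  -32.42261457 104.93205169]
heel [548.54685379  58.4656064   20.24064562] 180
tall
```

Both views agree. The roller's middle is about (559.5,166,33) with its spindle at yaw 26.4°. The V centre is about (523,-150.5) with yaw 68.4°, and the cheek tops are at about 74 mm. I'll turn the tool to yaw 26.4° above the roller, since joint 7 then stays in range at the gauge.

```bash
cat > d.py <<'E'
import sys
from h import *
from scipy.spatial.transform import Rotation as Ro
def go(x,y,z,yaw):
    s=manip.read_state();R=Ro.from_euler("xyz",s["tool_rot"],degrees=True).as_matrix()
    d=R.T@(np.array([x,y,z])-s["tcp_pos"]);dy=(s["tool_rot"][2]-yaw+180)%360-180
    print("t",round(s["clock"],2),"tcp",np.round(s["tcp_pos"],1),np.round(s["tool_rot"],1),"q",np.round(s["q"]),"F",np.round(s["ft_force"],1),"op",round(s["opening"],1),"grip",round(s["grip_force"],1))
    print("norm shift",np.round(d/150,3),"turn",round(dy/90,3))
if len(sys.argv)>4: go(*map(float,sys.argv[1:5]))
E
python3 d.py 559.5 166 200 26.4
```

```text
t 0.4 tcp [264.9 593.5 238.6] [-180.    0.  156.] q [-70.  31.  -0.  88.   0.  61.  -4.] F [ 0.3 -0.  -0.2] op 88.0 grip 0.0
norm shift [-2.955 -1.802  0.258] turn 1.439
```

>>> servo_tool([
  [[-0.1,-0.06,0,0.07],[-0.2,-0.12,0,0.14],[-0.3,-0.18,0,0.21],[-0.4,-0.24,0,0.28],[-0.5,-0.3,0,0.35],[-0.6,-0.36,0,0.42],[-0.7,-0.42,0,0.49],[-0.8,-0.48,0,0.56],[-0.9,-0.54,0,0.63],[-0.98,-0.6,0,0.7]],
], claw=88)

```text
clock: 1.23
tcp_pos: [363.4, 450.4, 238.9]
tool_rot: [180.0, -0.0, 92.6]
ft_force: [-0.0, -0.2, 0.3]
opening: 88.1
grip_force: 0.0
```

```bash
python3 d.py 559.5 166 200 26.4
```

```text
t 1.23 tcp [363.4 450.4 238.9] [180.   -0.   92.6] q [-67.  24.  16. 100.  -8.  57. -46.] F [-0.  -0.2  0.3] op 88.1 grip 0.0
norm shift [-1.953  1.22   0.259] turn 0.735
```

>>> servo_tool([
  [[-0.1,0.06,0,0.07],[-0.2,0.12,0,0.14],[-0.3,0.18,0,0.21],[-0.4,0.24,0,0.28],[-0.5,0.31,0,0.35],[-0.6,0.37,0,0.42],[-0.7,0.43,0,0.49],[-0.8,0.49,0,0.56],[-0.9,0.55,0,0.63],[-0.98,0.61,0,0.7]],
])

```text
clock: 2.07
tcp_pos: [461.9, 308.2, 238.9]
tool_rot: [-180.0, -0.0, 29.6]
ft_force: [0.4, 0.7, 0.2]
opening: 88.1
grip_force: 0.0
```

```bash
python3 d.py 559.5 166 160 26.4
```

```text
t 2.07 tcp [461.9 308.2 238.9] [-180.    -0.    29.6] q [-63.  24.  32. 104. -15.  56. -85.] F [0.4 0.7 0.2] op 88.1 grip 0.0
norm shift [0.097 1.146 0.526] turn 0.036
```

>>> servo_tool([
  [[0.01,0.1,0.02,0.02],[0.02,0.25,0.05,0.03],[0.04,0.4,0.1,0.03],[0.06,0.55,0.15,0.03],[0.07,0.7,0.2,0.03],[0.08,0.85,0.25,0.03],[0.08,0.95,0.3,0.03],[0.08,0.95,0.3,0.03]],
])

```text
clock: 2.73
tcp_pos: [543.8, 187.6, 192.5]
tool_rot: [179.9, 0.1, 27.1]
ft_force: [-0.5, -0.4, 0.2]
opening: 88.0
grip_force: 0.0
```

```bash
python3 d.py 559.5 166 130 26.4
```

```text
t 2.73 tcp [543.8 187.6 192.5] [1.799e+02 1.000e-01 2.710e+01] q [-47.  30.  32. 104. -19.  53. -70.] F [-0.5 -0.4  0.2] op 88.0 grip 0.0
norm shift [0.028 0.175 0.417] turn 0.007
```

>>> servo_tool([
  [[0.01,0.06,0.1,0.005],[0.02,0.13,0.2,0.007],[0.03,0.175,0.3,0.007],[0.03,0.175,0.42,0.007],[0.03,0.175,0.42,0.007],[0.03,0.175,0.42,0.007]],
])

```text
clock: 3.23
tcp_pos: [558.1, 171.1, 130.0]
tool_rot: [-180.0, 0.1, 26.7]
ft_force: [1.2, 0.3, 0.6]
opening: 87.5
grip_force: 0.0
```

```bash
python3 d.py 559.5 166 14 26.4; python3 - <<'E'
from m import *
for n in("top","scene"):
    f=manip.grab_frame(n);w=pts(f);roller(w,(559,166),40,58,33)
    a=cv2.resize(f["img"][150:270,150:350] if n=="top" else f["img"][100:230,170:370],(600,360)); save("pics/d_%s.png"%n,a)
E
```

```text
t 3.23 tcp [558.1 171.1 130. ] [-1.80e+02  1.00e-01  2.67e+01] q [-43.  35.  29. 104. -23.  46. -65.] F [1.2 0.3 0.6] op 87.5 grip 0.0
norm shift [-0.005  0.035  0.774] turn 0.003
axis ang -153.5 zc 33.3 t [-53.   42.9] mid [543.1 156.4] 333 res 1.4233715097644772
axis ang 26.6 zc 31.2 t [-73.2  57.7] mid [564.6 169.9] 321 res 1.8277402132855323
```

View pics/d_scene.png

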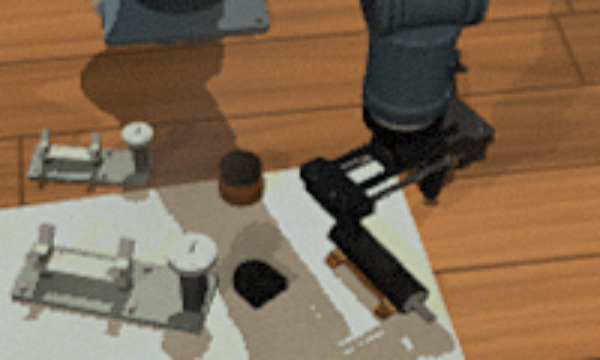

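The scene crop shows the open gripper above the roller on the stand, with the spindle at crop pixel (425,312) pointing away from the robot. The path is clear, so I'll check that the arm has settled and then descend.

```bash
python3 d.py 559.5 166 14 26.4
```

```text
t 3.33 tcp [559.3 171.4 131.5] [-1.80e+02 -1.00e-01  2.67e+01] q [-43.  35.  29. 104. -23.  46. -65.] F [ 0.1 -0.4  0.1] op 87.9 grip 0.0
norm shift [-0.016  0.033  0.783] turn 0.003
```

>>> servo_tool([
  [[-0.01,0.03,0.1,0.003],[-0.015,0.034,0.2,0.003],[-0.015,0.034,0.3,0.003],[-0.015,0.034,0.4,0.003],[-0.015,0.034,0.5,0.003],[-0.015,0.034,0.6,0.003],[-0.015,0.034,0.68,0.003],[-0.015,0.034,0.74,0.003],[-0.015,0.034,0.77,0.003],[-0.015,0.034,0.77,0.003]],
])

```text
clock: 4.17
tcp_pos: [559.0, 165.1, 14.8]
tool_rot: [-180.0, 0.0, 26.4]
ft_force: [-1.0, -0.3, 0.2]
opening: 87.9
grip_force: 0.0
```

```bash
python3 d.py 559.5 166 14 26.4
```

```text
t 4.17 tcp [559.  165.1  14.8] [-180.     0.    26.4] q [-38.  45.  23. 106. -29.  35. -60.] F [-1.  -0.3  0.2] op 87.9 grip 0.0
norm shift [ 0.005 -0.004  0.005] turn -0.0
```

>>> servo_tool([
  [[0,0,0,0],[0,0,0,0],[0,0,0,0],[0,0,0,0],[0,0,0,0],[0,0,0,0],[0,0,0,0],[0,0,0,0],[0,0,0,0],[0,0,0,0]],
], claw=30, squeeze=40)

```text
clock: 5.0
tcp_pos: [558.8, 166.3, 15.3]
tool_rot: [-179.9, 0.0, 26.4]
ft_force: [-1.8, 4.7, 2.4]
opening: 39.0
grip_force: 40.0
```

>>> servo_tool([
  [[0,0,-0.05,0],[0,0,-0.1,0],[0,0,-0.2,0],[0,0,-0.3,0],[0,0,-0.4,0],[0,0,-0.55,0],[0,0,-0.7,0],[0,0,-0.85,0],[0,0,-0.95,0],[0,0,-0.95,0]],
])

```text
clock: 5.83
tcp_pos: [561.6, 164.4, 161.4]
tool_rot: [179.9, -0.3, 26.3]
ft_force: [0.7, 0.3, -1.7]
opening: 38.5
grip_force: 40.0
```

```bash
python3 d.py 523 -150.5 170 68.4
```

```text
t 5.83 tcp [561.6 164.4 161.4] [179.9  -0.3  26.3] q [-44.  33.  31. 104. -22.  49. -66.] F [ 0.7  0.3 -1.7] op 38.5 grip 40.0
norm shift [-1.16   1.769 -0.062] turn -0.468
```

>>> servo_tool([
  [[-0.03,0.05,0,-0.01],[-0.08,0.13,0,-0.03],[-0.15,0.22,0,-0.05],[-0.22,0.33,0,-0.08],[-0.29,0.44,0,-0.11],[-0.36,0.55,0,-0.14],[-0.43,0.66,0,-0.17],[-0.49,0.76,0,-0.2],[-0.54,0.84,0,-0.22],[-0.58,0.88,0,-0.23]],
])

```text
clock: 6.67
tcp_pos: [539.2, 5.0, 157.1]
tool_rot: [180.0, 0.1, 47.0]
ft_force: [0.2, 0.5, -2.6]
opening: 38.6
grip_force: 40.0
```

```bash
python3 d.py 523 -150.5 160 68.4
```

```text
t 6.67 tcp [539.2   5.  157.1] [1.8e+02 1.0e-01 4.7e+01] q [-26.  28.  27. 110. -17.  46. -33.] F [ 0.2  0.5 -2.6] op 38.6 grip 40.0
norm shift [-0.832  0.629 -0.018] turn -0.238
```

>>> servo_tool([
  [[-0.04,0.03,0,-0.01],[-0.1,0.08,-0.01,-0.03],[-0.2,0.15,-0.02,-0.06],[-0.31,0.23,-0.02,-0.09],[-0.42,0.32,-0.02,-0.12],[-0.53,0.4,-0.02,-0.15],[-0.64,0.48,-0.02,-0.18],[-0.74,0.56,-0.02,-0.21],[-0.8,0.6,-0.02,-0.23],[-0.83,0.63,-0.02,-0.24]],
])

```text
clock: 7.5
tcp_pos: [522.6, -150.2, 160.0]
tool_rot: [-179.9, 0.1, 68.5]
ft_force: [0.2, 0.5, -3.3]
opening: 39.2
grip_force: 40.0
```

>>> servo_tool([
  [[0,0,0,0],[0,0,0,0],[0,0,0,0],[0,0,0,0]],
])

```text
clock: 7.83
tcp_pos: [524.1, -146.5, 160.4]
tool_rot: [-180.0, -0.0, 68.7]
ft_force: [-0.1, 0.2, -3.0]
opening: 38.4
grip_force: 40.0
```

```bash
python3 d.py 523 -150.5 160 68.4; cat > look.py <<'E'
from m import *
import sys
zc=float(sys.argv[1]); C=np.array([523,-150.5]);u=np.array([np.cos(np.radians(68.4)),np.sin(np.radians(68.4))]);n=np.array([-u[1],u[0]])
for k in("top","scene"):
    f=manip.grab_frame(k);w=pts(f)
    p=near(w,C,130,zc-22,zc+26)
    q=p.copy();m=f["img"].reshape(-1,3)
    t=(p[:,:2]-C)@u;d=(p[:,:2]-C)@n
    print(k,[(int(a),int(s.sum()),round(float(np.median(d[s])),1),round(float(np.percentile(p[s,2],90)),1)) for a in range(-90,120,6) if (s:=(t>=a)&(t<a+6)&(abs(d)<25)).any()])
    y=np.s_[150:270,220:360] if k=="top" else np.s_[120:240,150:290]
    save("pics/%s_%s.png"%(sys.argv[2],k),cv2.resize(f["img"][y],None,fx=5,fy=5,interpolation=cv2.INTER_CUBIC)[:,:])
E
python3 look.py 179 e
python3 - <<'E'
import cv2
a=[cv2.resize(cv2.imread("pics/e_%s.png"%k),(400,343)) for k in("top","scene")];cv2.imwrite("pics/e.png",cv2.hconcat(a))
E
```

```text
t 7.83 tcp [ 524.1 -146.5  160.4] [-180.    -0.    68.7] q [ -6.  28.  22. 109. -14.  46.   2.] F [-0.1  0.2 -3. ] op 38.4 grip 40.0
norm shift [-0.028  0.003  0.003] turn 0.003
top [(24, 1, 10.2, 193.2), (30, 15, -2.7, 199.0), (36, 30, 4.1, 199.2), (42, 33, 2.3, 198.3), (48, 29, 3.4, 199.4), (54, 31, 3.9, 198.9), (60, 31, 2.5, 199.8), (66, 14, 0.4, 191.7), (72, 9, -0.7, 186.4), (78, 9, 0.1, 184.8), (84, 10, 0.3, 185.9), (90, 10, 0.3, 185.6), (96, 1, 2.8, 183.8)]
scene [(-60, 14, -2.1, 196.3), (-54, 5, -2.8, 198.4), (0, 1, 16.8, 192.4), (6, 4, 19.3, 204.6), (12, 8, 0.5, 187.4), (18, 7, -19.6, 186.7), (24, 18, -17.0, 194.6), (30, 25, -13.8, 196.1), (36, 26, -13.6, 196.8), (42, 31, -11.6, 195.9), (48, 26, -13.1, 196.5), (54, 25, -14.3, 196.3), (60, 28, -11.1, 198.0), (66, 47, -8.1, 195.2), (72, 9, -4.6, 183.1), (78, 8, -5.5, 183.0), (84, 8, -3.8, 182.5), (90, 9, -4.0, 183.4), (96, 7, -4.0, 184.1)]
```

View pics/e.png

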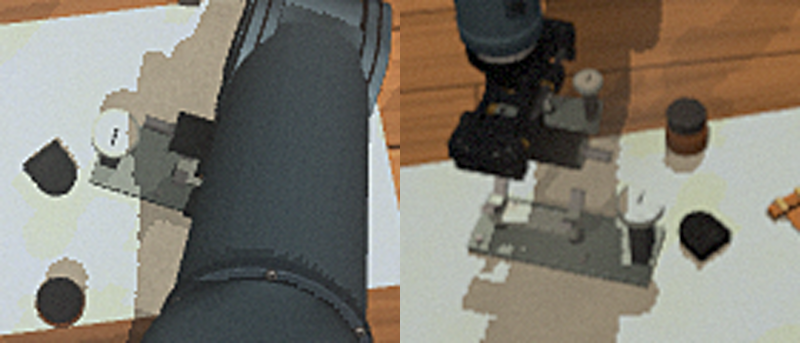

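The crops show the roller held level, with its spindle (scene crop 600,155) facing the dial post. It is about 4 mm too far towards the post, as is the TCP, so the roller is centred in the gripper. I'll shift back 4 mm and descend to just above contact.

>>> servo_tool([
  [[-0.015,0.003,0.03,0.003],[-0.028,0.003,0.1,0.003],[-0.028,0.003,0.2,0.003],[-0.028,0.003,0.3,0.003],[-0.028,0.003,0.4,0.003],[-0.028,0.003,0.48,0.003],[-0.028,0.003,0.54,0.003],[-0.028,0.003,0.57,0.003],[-0.028,0.003,0.57,0.003],[-0.028,0.003,0.57,0.003]],
])

```text
clock: 8.77
tcp_pos: [523.3, -151.6, 75.4]
tool_rot: [180.0, -0.0, 68.4]
ft_force: [0.8, -0.1, -2.3]
opening: 38.9
grip_force: 40.0
```

>>> servo_tool([
  [[0,0,0,0],[0,0,0,0],[0,0,0,0],[0,0,0,0]],
])

```text
clock: 9.1
tcp_pos: [523.4, -151.5, 75.7]
tool_rot: [180.0, -0.0, 68.4]
ft_force: [0.2, 0.1, -2.4]
opening: 38.4
grip_force: 40.0
```

```bash
python3 d.py 523 -150.5 61.5 68.4; python3 look.py 93 f
python3 - <<'E'
import cv2
a=[cv2.resize(cv2.imread("pics/f_%s.png"%k),(400,343)) for k in("top","scene")];cv2.imwrite("pics/f.png",cv2.hconcat(a))
E
```

```text
t 9.1 tcp [ 523.4 -151.5   75.7] [180.   -0.   68.4] q [ -3.  35.  19. 111. -18.  36.   6.] F [ 0.2  0.1 -2.4] op 38.4 grip 40.0
norm shift [ 0.005 -0.005  0.094] turn -0.0
top [(30, 18, -0.7, 113.0), (36, 30, 4.1, 114.1), (42, 32, 3.8, 113.7), (48, 27, 1.9, 114.1), (54, 25, 0.6, 114.0), (60, 17, 1.6, 112.5), (66, 7, -1.3, 101.3), (72, 9, -0.4, 102.6), (78, 6, -1.9, 100.5), (84, 8, -1.8, 100.6), (90, 2, -2.2, 100.1), (96, 11, 2.0, 108.4), (102, 25, 2.4, 109.9), (108, 31, 3.3, 109.3), (114, 31, 2.3, 109.5)]
scene [(-66, 11, -7.5, 112.8), (-60, 11, -7.7, 112.9), (-54, 2, -3.3, 114.4), (-24, 1, 14.3, 102.2), (-6, 1, 20.7, 94.3), (0, 2, 19.4, 107.1), (6, 6, 19.6, 116.0), (12, 6, -20.8, 100.1), (18, 9, -18.6, 109.9), (24, 23, -16.7, 110.4), (30, 25, -15.0, 110.9), (36, 28, -12.4, 112.7), (42, 24, -15.5, 110.8), (48, 24, -14.9, 111.9), (54, 26, -13.0, 113.0), (60, 41, -10.1, 110.3), (66, 12, -5.9, 100.5), (72, 7, -4.7, 99.2), (78, 7, -5.8, 99.1), (84, 9, -5.4, 98.4), (90, 8, -6.1, 97.2), (102, 17, -0.4, 106.3), (108, 21, -3.0, 106.4), (114, 32, -5.0, 107.1)]
```

View pics/f.png

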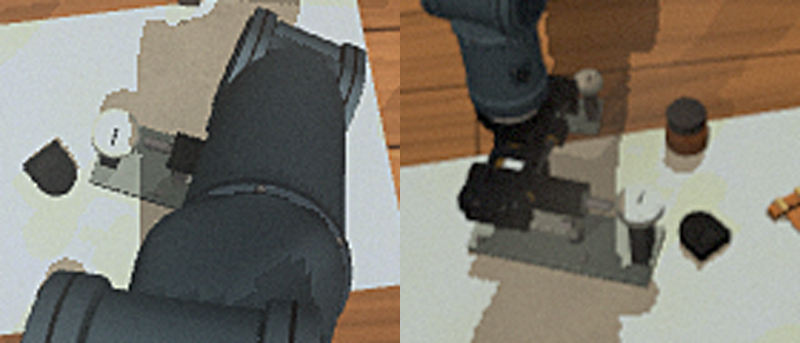

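The crops show the roller over the V, with its spindle pointing at the dial post at about 20 mm clearance. The lengthwise offset is now below 1 mm. Sideways it is about 1.5 mm off, so I'll correct that and creep to contact watching the force.

>>> servo_tool([
  [[0,-0.01,0.02,0],[0,-0.01,0.04,0],[0,-0.01,0.06,0],[0,-0.01,0.08,0],[0,-0.01,0.08,0],[0,-0.01,0.08,0],[0,-0.01,0.08,0]],
])

```text
clock: 9.78
tcp_pos: [521.3, -150.8, 63.3]
tool_rot: [-179.9, -0.0, 68.4]
ft_force: [-3.4, 1.0, 2.7]
opening: 38.4
grip_force: 40.0
```

```bash
cat > fo.py <<'E'
from h import *
s=manip.read_state();y=np.radians(s["tool_rot"][2]);F=s["ft_force"];M=s["wrist_torque"]
u=np.array([np.cos(y),np.sin(y)]);ty=np.array([np.sin(y),-np.cos(y)])
d=s["tcp_pos"][:2]-[523,-150.5]
print(round(s["clock"],2),"z",round(s["tcp_pos"][2],2),"rot",np.round(s["tool_rot"],2),"off x,y",round(d@u,2),round(d@ty,2),"F x,y,z",np.round([F[:2]@u,F[:2]@ty,F[2]],2),"M x,y,z",np.round([M[:2]@u,M[:2]@ty,M[2]],3),"op",s["opening"])
E
python3 fo.py
```

```text
9.78 z 63.28 rot [-179.94   -0.     68.38] off x,y -0.87 -1.49 F x,y,z [-0.32 -3.55  2.71] M x,y,z [ 0.592 -0.113  0.063] op 38.43085513661166
```

One cheek touched first, giving a force of 3.5 N towards -y. I'll shift that way to centre.

>>> servo_tool([
  [[0.002,-0.005,0,0],[0.004,-0.01,0,0],[0.004,-0.01,0,0],[0.004,-0.01,0,0]],
])

```text
clock: 10.12
tcp_pos: [520.7, -149.8, 63.2]
tool_rot: [180.0, 0.0, 68.4]
ft_force: [-0.2, -0.3, -1.6]
opening: 38.6
grip_force: 40.0
```

```bash
python3 fo.py
```

```text
10.12 z 63.19 rot [179.98   0.    68.39] off x,y -0.17 -2.4 F x,y,z [-0.38 -0.11 -1.63] M x,y,z [ 0.049 -0.048 -0.008] op 38.61738462701457
```

>>> servo_tool([
  [[0,0,0.005,0],[0,0,0.01,0],[0,0,0.015,0],[0,0,0.015,0],[0,0,0.015,0]],
])

```text
clock: 10.53
tcp_pos: [520.9, -149.9, 61.2]
tool_rot: [180.0, -0.0, 68.4]
ft_force: [-0.6, -0.1, 3.4]
opening: 38.5
grip_force: 40.0
```

```bash
python3 fo.py
```

```text
10.53 z 61.23 rot [ 1.7996e+02 -1.0000e-02  6.8380e+01] off x,y -0.21 -2.19 F x,y,z [-0.33 -0.47  3.43] M x,y,z [ 0.244 -0.101  0.139] op 38.48308111599092
```

>>> servo_tool([
  [[0,-0.001,0.005,0],[0,-0.001,0.01,0],[0,-0.001,0.015,0],[0,-0.001,0.02,0],[0,-0.001,0.02,0],[0,-0.001,0.02,0]],
])

```text
clock: 11.03
tcp_pos: [520.9, -149.9, 58.3]
tool_rot: [179.9, -0.0, 68.4]
ft_force: [-0.6, -0.0, 6.5]
opening: 38.6
grip_force: 39.9
```

```bash
python3 fo.py
```

```text
11.03 z 58.26 rot [ 1.7994e+02 -1.0000e-02  6.8380e+01] off x,y -0.22 -2.17 F x,y,z [-0.23 -0.57  6.5 ] M x,y,z [ 0.216 -0.094  0.076] op 38.59505634110567
```

>>> servo_tool([
  [[0,-0.002,0.004,0],[0,-0.002,0.008,0],[0,-0.002,0.01,0],[0,-0.002,0.01,0],[0,-0.002,0.01,0],[0,-0.002,0.01,0]],
])

```text
clock: 11.53
tcp_pos: [520.9, -149.9, 56.9]
tool_rot: [179.9, -0.0, 68.4]
ft_force: [-0.7, 0.9, 7.2]
opening: 38.4
grip_force: 39.9
```

```bash
python3 fo.py; python3 look.py 75 g; python3 fo.py
python3 - <<'E'
from m import *
# cheeks visible: compare scene cheek heights vs start, and height of roller rubber top
D=np.load("scene.npz")["w"]; f=manip.grab_frame("scene");w=pts(f)
C=np.array([523,-150.5]);u=np.array([.368,.93]);n=np.array([-.93,.368])
for k,W in(("before",D),("now",w)):
    for t0 in(-45,45):
        p=W.reshape(-1,3);t=(p[:,:2]-C)@u-t0;d=(p[:,:2]-C)@n
        q=p[(abs(t)<9)&(d<-14)&(d>-32)&(p[:,2]>40)&(p[:,2]<85)]
        if len(q):print(k,t0,len(q),np.round(np.percentile(q[:,2],[50,80,100]),1))
y=f["img"][150:240,165:260];save("pics/h.png",cv2.resize(y,None,fx=6,fy=6,interpolation=cv2.INTER_CUBIC))
E
```

```text
11.53 z 56.93 rot [ 1.7991e+02 -1.0000e-02  6.8380e+01] off x,y -0.25 -2.21 F x,y,z [ 0.54 -0.95  7.21] M x,y,z [ 0.166 -0.115  0.107] op 38.38800106074204
top [(30, 4, -8.7, 92.4), (36, 32, 6.5, 95.4), (42, 31, 8.1, 95.2), (48, 25, 5.9, 95.9), (54, 28, 5.4, 96.9), (60, 16, 2.3, 94.4), (66, 9, -0.0, 82.4), (72, 8, 2.4, 83.6), (78, 8, 2.4, 83.3), (84, 7, 3.0, 84.6), (90, 3, -0.4, 79.4), (102, 1, 19.2, 101.0), (108, 1, 23.2, 93.4), (114, 1, 19.2, 57.3)]
scene [(-66, 10, -2.3, 92.7), (-60, 14, -3.4, 93.3), (-54, 3, 1.9, 92.8), (-24, 1, 15.6, 85.4), (0, 2, 21.0, 85.4), (6, 1, -18.9, 76.6), (12, 11, -18.9, 85.9), (18, 6, -6.6, 92.9), (24, 25, -12.6, 93.1), (30, 20, -12.2, 95.3), (36, 24, -13.5, 92.2), (42, 28, -10.4, 93.8), (48, 26, -14.0, 90.4), (54, 25, -12.7, 94.0), (60, 39, -6.7, 92.9), (66, 16, -4.7, 88.8), (72, 8, -2.8, 80.9), (78, 8, -4.4, 80.8), (84, 8, -2.3, 78.8), (90, 7, -2.1, 80.9), (96, 2, -3.3, 79.8), (102, 3, -13.7, 100.5), (108, 3, -19.7, 99.2), (114, 7, -19.3, 92.5)]
11.63 z 56.96 rot [ 1.7991e+02 -1.0000e-02  6.8380e+01] off x,y -0.23 -2.21 F x,y,z [-0.42 -1.03  6.55] M x,y,z [ 0.085 -0.107  0.129] op 38.737583366460804
before -45 19 [67.7 70.5 74.5]
before 45 18 [68.7 71.6 76.4]
now 45 37 [68.7 79.7 84.7]
```

View pics/h.png

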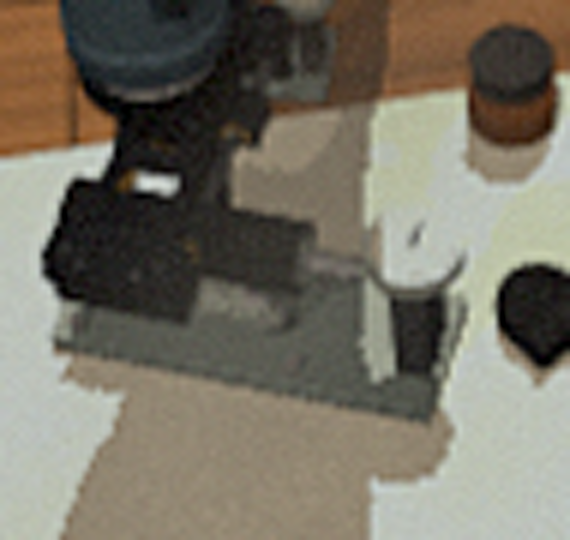

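The crop shows the roller seated level in the V, its spindle (crop 335,265) pointing at the post with a gap to it. By height and by force the rest has sunk about 5.3–5.6 mm. One small final trim remains.

>>> servo_tool([
  [[0,-0.002,0.002,0],[0,-0.003,0.004,0],[0,-0.003,0.004,0],[0,-0.003,0.004,0],[0,-0.003,0.004,0],[0,-0.003,0.004,0]],
])

```text
clock: 12.18
tcp_pos: [520.9, -149.9, 56.5]
tool_rot: [179.9, -0.0, 68.4]
ft_force: [0.5, 0.5, 7.2]
opening: 39.0
grip_force: 39.9
```

```bash
python3 fo.py
```

```text
12.18 z 56.52 rot [ 1.7986e+02 -1.0000e-02  6.8380e+01] off x,y -0.22 -2.19 F x,y,z [0.69 0.29 7.2 ] M x,y,z [ 0.016 -0.143  0.101] op 39.03022261966583
```

Side force is now near zero, and the load of about 9.9 N corresponds to about 6 mm of sink.

```bash
python3 -c "
from workcell import manip
print(manip.hand_in())"
```

```text
the job is handed in; nothing more can be done
None
```

The job is handed in at about 12 s: the smaller roller sits in the V rest with its spindle towards the post, centred to about 1 mm and still gripped and pressed. By force and height the rest has sunk about 6 mm of its 12 mm; I had no direct reading of it.

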